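# Press a sample tub's lid home with the toggle press

## Robot

A 7-joint arm with a two-finger parallel gripper is mounted at the origin on the work surface. World frame = base frame: x ahead of the robot, y to its left, z up, the work surface at z = 0. Lengths are in m, angles in rad, forces in N, time in s.
With the tool pointing down it reaches from about 0.35 to 0.9 m from the base axis. Payload 8.1 kg.
Tool frame: the origin (TCP) lies at the very end of the fingers, on their centre line; the grasp point (between the pads) lies 19 mm behind it; z points along the fingers, y is the direction in which the jaws open and shut (so a half turn about z gives the same grasp; the last joint's range is limited). The gripper opens to 85 mm and grips with 20 to 120 N. Pads are 22 mm wide; open, the fingers measure 114 mm over their backs; the gripper's body (76 mm by 85 mm) begins 54 mm behind the grasp point. The pads swing forward as they close: fully open they stand 13 mm farther back than shut.
Start: joints at [-1.264, 0.434, 0.025, 1.573, -0.012, 1.134, -0.075], TCP at [0.249, 0.573, 0.231] pointing down, gripper open.
Joint ranges: [-2.62, 2.62], [-0.44, 2.09], [-1.27, 1.32], [0.08, 2.57], [-1.32, 4.46], [0.12, 2], [-2.74, 2.74]. Speed limits (rad/s): [2.22, 2.22, 3.01, 3.01, 3.14, 3.14, 3.14].

## Interface

Orientations are given as a 3x3 rotation matrix whose columns are the frame's x, y, z axes.
In Python, from plant import env, eyes, job gives the robot as it stands.
- The arm moves only by the tool play_rows, never from a script. Its argument "commands" is one flat list of numbers, 7 for each row, row after row: the shift along the tool's x, y, z in mm, then the turn, a rotation vector about the tool's x, y, z in rad, then the finger opening in mm, from 0 to 85.4. In form: [tx, ty, tz, wx, wy, wz, jaw, tx, ty, tz, wx, wy, wz, jaw, ...]. A call has 1 to 5 rows; each row is the pose to reach, as a shift and turn from the pose measured when the call began, along the tool's axes at that moment; what a row does not reach only later rows make up. A row lasts 1/12 s, in which the tool goes at most 41.7 mm and 7.16 degrees, less where a joint would pass 70% of its speed; a pose out of reach is approached as far as the arm can. A call with a gripper value outside its range is refused whole. The fingers move at their own pace and stop on an object; the grip force is fixed at half the most. Time passes only in rows, so rows that repeat a pose let the fingers close. It gives the time, the measured TCP pose, the force and the opening at its end, in the units of the state.
- env.get_state(): the state, without advancing time (a new reading comes with each control period).
- eyes.capture(name): name is "side" or "top"; returns the picture (384x512x3 uint8, blue, green, red); there is no depth.
- eyes.camera_params(name): a dict with "fx", "fy", "cx", "cy" (pixels), "dist_coeffs" ([k1, k2, p1, p2, k3] as OpenCV has them; the pictures are not rectified), "R" (3x3) and "t" (3): a world point X has camera coordinates R X + t. Camera axes: x right, y down, z forward; pixel columns grow to the right and rows downward; lengths in m; the calibration is good to about 2 mm. A picture is of the moment at which its call begins. camera_params takes no time and is no camera call.
- job.close_job(): hands the job in, once; it reports no verdict.
The state is a dict: "t": time; "joints": joint angles; "dq": joint speeds; "effort": joint torques, N m; "ee_pos": TCP position; "ee_rot": TCP orientation; "wrist_force": force on the tool from outside, world axes, zero at the start; "ft_torque": the same for the moment, N m; "width": finger opening in m.
Only numpy, scipy, OpenCV 4.12 (cv2) and the standard library are available. Lean on these libraries where they do the work, as an engineer would, in place of code of your own. Each camera call takes 0.05 s, during which the arm holds its last target.

## Task

Two toggle presses stand on the steel lab table with their clamp arms thrown open; one holds a sample tub whose lid still stands proud, the other is empty. Swing the arm of the press with the tub over onto the lid and push it down until the lid is fully home, then swing the arm back over to its open rest and let go. Leave the empty press's arm alone.

Things in the scene. Friction and masses are not known exactly. Their poses are not given: they have to be found in the camera images.
- press: The press with the tub: plate 220 x 110 x 12 mm, fixed to the table. Origin: centre of its underside; x axis along its length, from arm pivot to tub; z up. Pivot pin (56 mm long) along y at x = -55, z = 95 mm, in cheeks up to z = 105 mm. White tub (66 mm wide) fixed in a ring at x = 25; its lid, 74 mm wide, 10 mm thick, has its top at z = 75 mm proud, 67 mm home
- press_knob (a point): Centre of the black barrel grip at the arm's end: a cylinder 26 mm across, 36 mm long along the press's y axis; pinch its flat ends from above. It is 140 mm from the pivot on a straight steel bar 20 mm wide, 12 mm thick. At arm angle q it lies, in the press's frame, at x = -55 + 140 cos(2.443 - q), y = 0, z = 95 + 140 sin(2.443 - q) mm
- press_arm (a joint): Arm angle, rad: 0 = open, leaning back 50 degrees past upright on its stop; 0.87 = upright; 2.34 = rubber foot meets the proud lid; 2.443 = arm level, lid home. The arm (about 0.25 kg) falls slowly to whichever side of upright it is on. Its weight alone does not seat the lid: that takes about 4 to 6 N more, down at the grip
- lid (a joint): How far the tub's lid has been pushed down, m: 0 = standing proud, 0.008 = fully home. It is a stiff fit (about 10 N) and stays where it is pushed
- spare_arm (a joint): Clamp arm angle of the other, equal press with no tub in it, rad: 0 = open, as it starts and should stay. It stands roughly 0.36 m to one side of the press (+y or -y)

How it is judged:
By the outcome, as a careful person would: the job done as asked, in the order asked, and still so for the second after the job is handed in, with the robot touching nothing.
It also fails if it takes over 51 s, if anything falls off the work surface, if the arm or the gripper's body presses on something with over 40 N, if the wrist force passes 120 N, or if a joint passes its speed limit or range.

## Working session

There is one attempt and no reset: what is moved stays moved. The work goes in short steps, Python scripts to look and compute and a tool call to move; the robot and the scene stay as the last step left them, time stands still between calls to the robot, and variables do not carry over. Pictures are saved under pics/ and viewed, and the job is handed in when it is done.

Besides the shell and the picture viewer there is one more tool, called after "Emit:" as name(argument=value, ...) on one line, values as JSON. play_rows: Moves the arm, as the interface text tells. Its arguments: {"type":"object","properties":{"commands":{"type":"array"}},"required":["commands"]}

```bash
mkdir -p pics; ls; python3 - <<'E'
from plant import env, eyes, job
import cv2
for n in("side","top"):
    cv2.imwrite(f"pics/{n}0.png",eyes.capture(n)); print(n,eyes.camera_params(n))
s=env.get_state();print(s)
E
```

```text
pics
side {'fx': 360.5642179493851, 'fy': 360.5642179493851, 'cx': 257.46393678491364, 'cy': 192.68398249628726, 'dist_coeffs': array([0.01824167, 0.        , 0.        , 0.        , 0.        ]), 'R': array([[ 0.97599372, -0.21756283,  0.0101329 ],
       [-0.13034517, -0.62073962, -0.77310572],
       [ 0.17448896,  0.75322555, -0.63419624]]), 't': array([-0.53168637,  0.15263451,  0.66109316])}
top {'fx': 463.3898527660267, 'fy': 463.3898527660267, 'cx': 257.91296590659675, 'cy': 203.7693531210836, 'dist_coeffs': array([-0.09078608,  0.        ,  0.        ,  0.        ,  0.        ]), 'R': array([[-0.00735663, -0.99996999, -0.00243026],
       [-0.99602324,  0.00754334, -0.08877393],
       [ 0.0887896 ,  0.00176752, -0.99604884]]), 't': array([-0.05018137,  0.53332279,  1.18942707])}
{'t': 0.1, 'joints': array([-1.26358232,  0.43514047,  0.02501266,  1.57396606, -0.01158739,
        1.13398852, -0.07510515]), 'dq': array([ 3.41670099e-05, -1.78037134e-03, -1.88852106e-04, -2.39986048e-03,
        2.05424888e-04,  1.27969858e-03,  9.70393801e-04]), 'effort': array([ 2.90664189e-03, -6.71753097e+01,  1.02799896e+00, -3.16896451e+01,
        1.58352905e-02,  7.29805062e-03, -1.09046741e-05]), 'ee_pos': array([0.24892542, 0.57282569, 0.23062836]), 'ee_rot': array([[-9.17153437e-01,  3.98534081e-01, -3.98442108e-04],
       [ 3.98534252e-01,  9.17152531e-01, -1.29792202e-03],
       [-1.51833974e-04, -1.34918647e-03, -9.99999078e-01]]), 'wrist_force': array([ 0.40888869, -0.16662193,  0.48044127]), 'ft_torque': array([-0.00199033, -0.02384574, -0.01160659]), 'width': 0.08564901917691484}
```

View pics/side0.png

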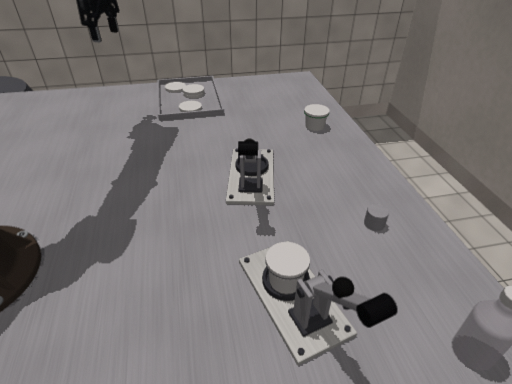

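View pics/top0.png

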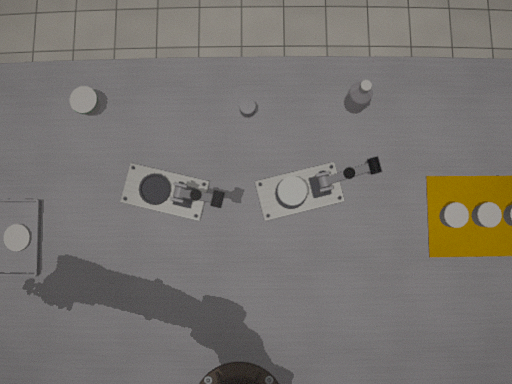

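The side view shows the tub press at about (295,298), with its knob at (377,310). In the top view the tub press plate is centred near (300,191), the lid at (292,191) and the knob at (374,166). The spare press is at (165,191), with its knob at (218,199). Next I'll measure these.

```bash
cat > h.py <<'E'
import numpy as np, cv2
from plant import env, eyes, job
def ray(n,uv):
    p=eyes.camera_params(n);K=np.array([[p['fx'],0,p['cx']],[0,p['fy'],p['cy']],[0,0,1]])
    q=cv2.undistortPoints(np.array([[uv]],float),K,p['dist_coeffs'])[0,0]
    R=np.array(p['R']);return -R.T@p['t'], R.T@np.array([q[0],q[1],1])
def onz(n,uv,z):
    o,d=ray(n,uv);return o+d*(z-o[2])/d[2]
def tri(a,b):
    (o1,d1),(o2,d2)=ray('side',a),ray('top',b)
    s=np.linalg.lstsq(np.c_[d1,-d2],o2-o1,rcond=None)[0]
    A,B=o1+s[0]*d1,o2+s[1]*d2;return (A+B)/2,np.linalg.norm(A-B)
def proj(n,X):
    p=eyes.camera_params(n);K=np.array([[p['fx'],0,p['cx']],[0,p['fy'],p['cy']],[0,0,1]])
    return cv2.projectPoints(np.array(X,float).reshape(-1,3),cv2.Rodrigues(np.array(p['R']))[0],np.array(p['t']),K,p['dist_coeffs'])[0][:,0]
E
python3 - <<'E'
from h import *
im=cv2.imread('pics/top0.png');hsv=cv2.cvtColor(im,cv2.COLOR_BGR2HSV)
g=hsv[:,:,2];print(g[191,270],g[191,292],g[240,300], im[166,374])
m=((g>150)).astype(np.uint8)
m2=np.zeros_like(m);m2[155:225,245:355]=m[155:225,245:355]
cs=cv2.findContours(m2,cv2.RETR_EXTERNAL,cv2.CHAIN_APPROX_NONE)[0]
c=max(cs,key=cv2.contourArea);pts=np.array([onz('top',p[0]*1.0,.012)[:2] for p in c],np.float32)
r=cv2.minAreaRect(pts);print('plate',r, cv2.boxPoints(r))
# lid
big=cv2.resize(im[140:240,240:400],None,fx=5,fy=5,interpolation=cv2.INTER_CUBIC);cv2.imwrite('pics/tz.png',big)
im2=cv2.imread('pics/side0.png');cv2.imwrite('pics/sz.png',cv2.resize(im2[235:365,230:410],None,fx=4,fy=4,interpolation=cv2.INTER_CUBIC))
E
```

```text
157 162 123 [41 39 43]
plate ((0.5673860311508179, -0.16457432508468628), (0.10542502254247665, 0.2161286175251007), 13.56500244140625) [[ 0.4907977  -0.07188816]
 [ 0.54149026 -0.28198776]
 [ 0.64397436 -0.2572605 ]
 [ 0.5932818  -0.04716089]]
```

View pics/tz.png

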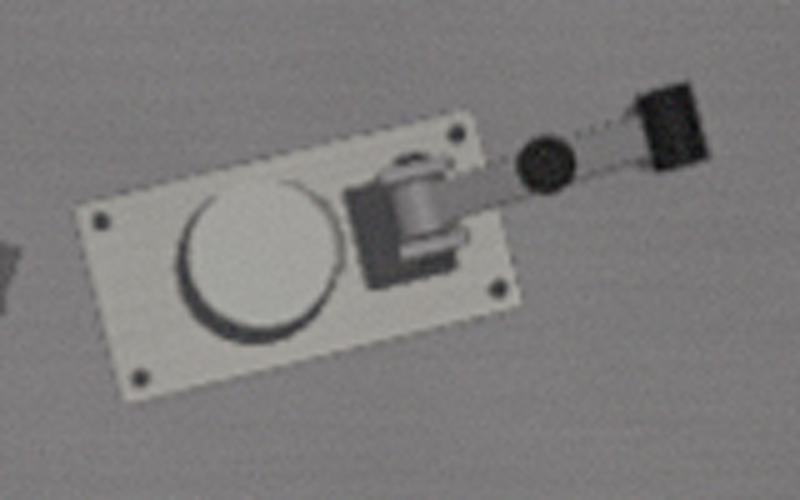

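View pics/sz.png

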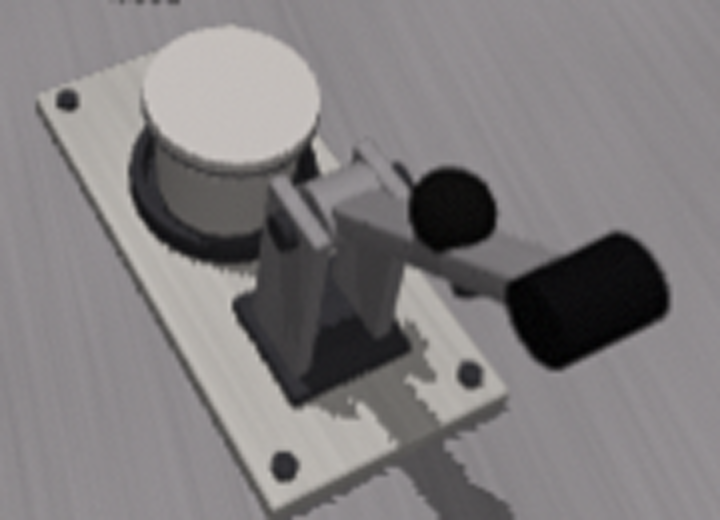

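```bash
cat >> h.py <<'E'
C=np.array([.5674,-.1646]); ex=np.array([.4908-.5415,-.0719+.2820]);ex/=np.linalg.norm(ex); ey=np.array([-ex[1],ex[0]])
def P(x,y,z): return np.r_[C+ex*x/1e3+ey*y/1e3,z/1e3]
def knob(q): return P(-55+140*np.cos(2.443-q),0,95+140*np.sin(2.443-q))
E
python3 - <<'E'
from h import *
print(ex,ey)
for n,roi in(('top',(150,185,360,390)),('side',(285,335,353,402))):
    im=cv2.imread(f'pics/{n}0.png');a,b,c,d=roi
    m=(im.max(2)<75).astype(np.uint8);z=np.zeros_like(m);z[a:b,c:d]=m[a:b,c:d]
    z=cv2.morphologyEx(z,cv2.MORPH_OPEN,np.ones((5,5)))
    k=max(cv2.findContours(z,0,1)[0],key=cv2.contourArea)
    M=cv2.moments(k);print(n,M['m10']/M['m00'],M['m01']/M['m00'],M['m00'])
    if n=='top': t=(M['m10']/M['m00'],M['m01']/M['m00'])
    else: s=(M['m10']/M['m00'],M['m01']/M['m00'])
print('knob tri',tri(s,t),'model',knob(0))
im=cv2.imread('pics/top0.png')
print('lid', onz('top',(240+262/5,140+254/5),.075),P(25,0,75))
print('side lid', onz('side',(230+231/4,235+96/4),.075))
print('pivot proj',proj('top',P(-55,0,95)),proj('side',P(-55,0,95)),proj('top',knob(0)),proj('side',knob(0)))
#spare
m=(im.max(2)>150).astype(np.uint8);z=np.zeros_like(m);z[155:230,110:215]=m[155:230,110:215]
c=max(cv2.findContours(z,0,1)[0],key=cv2.contourArea);print(cv2.minAreaRect(np.array([onz('top',p[0]*1.,.012)[:2] for p in c],np.float32)))
print('spare knob',onz('top',(217.5,198.5),.185))
E
```

```text
[-0.23458023  0.97209676] [-0.97209676 -0.23458023]
top 373.89811738648945 165.08527131782944 150.5
side 375.92351598173514 309.64687975646876 876.0
knob tri (array([ 0.60680556, -0.32242265,  0.18362907]), np.float64(0.0016352543146368852)) model [ 0.60545002 -0.32227869  0.18503969]
lid [ 0.56043175 -0.14118683  0.075     ] [ 0.56153549 -0.14029758  0.075     ]
side lid [ 0.56365321 -0.14443559  0.075     ]
pivot proj [[323.84307217 181.67533772]] [[313.25817811 285.96182373]] [[374.15067687 165.234028  ]] [[374.25655028 309.02536893]]
((0.5442869663238525, 0.19494235515594482), (0.20166446268558502, 0.060506559908390045), 74.87458038330078)
spare knob [0.53126931 0.03730744 0.185     ]
```

```bash
cat >> h.py <<'E'
from scipy.spatial.transform import Rotation as Ro
Yt=-ey; RT=np.c_[np.r_[np.cross(np.r_[Yt,0],[0,0,-1])],np.r_[Yt,0],[0,0,-1.]]
def rel(X,R=RT):
    s=env.get_state();r=s['ee_rot']
    return np.round((r.T@(np.array(X)-s['ee_pos']))*1e3,1),np.round(Ro.from_matrix(r.T@R).as_rotvec(),3)
def st():
    s=env.get_state();print(round(s['t'],2),np.round(s['ee_pos'],4),'F',np.round(s['wrist_force'],1),'w',round(s['width'],4),'q',np.round(s['joints'],2))
E
python3 - <<'E'
from h import *
K=knob(0)*.5+np.array([.6068,-.3224,.1836])*.5;print(K,RT)
print(rel([.249,.573,.33]),rel([K[0],K[1],.33]))
E
```

```text
[ 0.60612501 -0.32233935  0.18431985] [[-0.23458023  0.97209676  0.        ]
 [ 0.97209676  0.23458023  0.        ]
 [ 0.          0.         -1.        ]]
(array([ -0. ,   0.1, -99.4]), array([-0.001,  0.001,  0.924])) (array([-684.4, -678.8,  -98.4]), array([-0.001,  0.001,  0.924]))
```

Emit:
play_rows(commands=[0,0,-35,0,0,0.1,85,0,0,-70,0,0,0.2,85,-15,-15,-100,0,0,0.3,85,-40,-40,-100,0,0,0.4,85,-65,-65,-100,0,0,0.5,85])

```text
t: 0.52
ee_pos: [0.2827, 0.4878, 0.3321]
ee_rot: [[-0.612, 0.791, 0.001], [0.791, 0.612, 0.002], [0.001, 0.002, -1.0]]
wrist_force: [1.5, -1.1, -0.1]
width: 0.0849
```

```bash
python3 - <<'E'
from h import *
st();print(rel([.606,-.322,.33]))
E
```

```text
0.52 [0.2827 0.4878 0.3321] F [ 1.5 -1.1 -0.1] w 0.0849 q [-1.26  0.26  0.15  1.58 -0.04  1.3  -0.44]
(array([-838.4, -239.5,    1.1]), array([ 0.001, -0.001,  0.421]))
```

Emit:
play_rows(commands=[-36,-10,0,0,0,0.1,85,-72,-20,0,0,0,0.2,85,-108,-31,0,0,0,0.3,85,-144,-41,0,0,0,0.4,85,-180,-51,0,0,0,0.42,85])

```text
t: 0.93
ee_pos: [0.3526, 0.3122, 0.3316]
ee_rot: [[-0.23, 0.973, 0.0], [0.973, 0.23, 0.001], [0.001, 0.001, -1.0]]
wrist_force: [1.1, 0.3, 0.8]
width: 0.0852
```

```bash
python3 - <<'E'
from h import *
st();print(rel([.606,-.322,.33]))
E
```

```text
0.93 [0.3526 0.3122 0.3316] F [1.1 0.3 0.8] w 0.0852 q [-1.11  0.1   0.3   1.79 -0.03  1.26 -0.57]
(array([-675.5,  100.8,    0.8]), array([ 0.001, -0.001, -0.005]))
```

Emit:
play_rows(commands=[-40,6,0,0,0,0,85,-80,12,0,0,0,0,85,-120,18,0,0,0,0,85,-160,24,0,0,0,0,85,-200,30,0,0,0,0,85])

```text
t: 1.35
ee_pos: [0.4278, 0.1224, 0.3314]
ee_rot: [[-0.23, 0.973, 0.0], [0.973, 0.23, 0.002], [0.002, 0.0, -1.0]]
wrist_force: [0.1, 0.5, 0.9]
width: 0.0848
```

Emit:
play_rows(commands=[-40,6,0,0,0,0,85,-80,12,0,0,0,0,85,-120,18,0,0,0,0,85,-160,24,0,0,0,0,85,-200,30,0,0,0,0,85])

```text
t: 1.77
ee_pos: [0.5031, -0.0672, 0.331]
ee_rot: [[-0.231, 0.973, 0.0], [0.973, 0.231, 0.002], [0.002, 0.001, -1.0]]
wrist_force: [-0.2, 1.0, -0.2]
width: 0.0849
```

Emit:
play_rows(commands=[-40,6,0,0,0,0,85,-80,12,0,0,0,0,85,-120,18,0,0,0,0,85,-160,24,0,0,0,0,85,-200,30,0,0,0,0,85])

```text
t: 2.18
ee_pos: [0.5788, -0.2565, 0.3301]
ee_rot: [[-0.231, 0.973, -0.0], [0.973, 0.231, 0.003], [0.003, 0.0, -1.0]]
wrist_force: [0.4, 1.3, -0.1]
width: 0.0851
```

```bash
python3 - <<'E'
from h import *
st();print(rel([.606,-.322,.26]))
E
```

```text
2.18 [ 0.5788 -0.2565  0.3301] F [ 0.4  1.3 -0.1] w 0.0851 q [-0.14  0.45  0.74  1.44 -0.31  1.38  0.85]
(array([-70.2,  11.3,  69.9]), array([ 0.   , -0.003, -0.003]))
```

Emit:
play_rows(commands=[-35,6,20,0,0,0,85,-70,11,40,0,0,0,85,-70,11,70,0,-0.003,-0.003,85,-70,11,70,0,-0.003,-0.003,85])

```text
t: 2.52
ee_pos: [0.6029, -0.3227, 0.2531]
ee_rot: [[-0.231, 0.973, -0.009], [0.973, 0.231, 0.003], [0.005, -0.008, -1.0]]
wrist_force: [-0.2, 1.1, -1.1]
width: 0.085
```

```bash
python3 - <<'E'
from h import *
st();print(rel([.606,-.322,.165]))
for n in('side','top'): 
    im=eyes.capture(n);cv2.imwrite(f'pics/{n}1.png',im)
E
```

```text
2.52 [ 0.6029 -0.3227  0.2531] F [-0.2  1.1 -1.1] w 0.085 q [ 0.    0.59  0.71  1.41 -0.38  1.29  0.96]
(array([-0.5,  3.8, 88.1]), array([-0.008, -0.005, -0.004]))
```

View pics/side1.png

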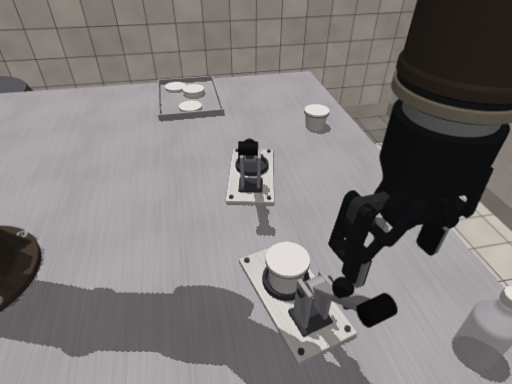

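View pics/top1.png

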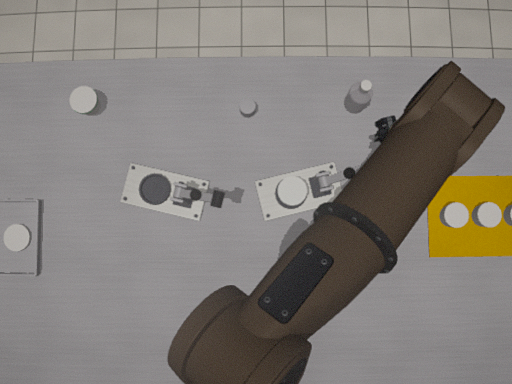

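The side view shows the gripper above the knob, with fingertips at about (355,283) and (432,250) on either side of it. The knob at (377,310) hasn't moved. I'll descend now.

Emit:
play_rows(commands=[0,4,22,-0.008,-0.005,-0.004,85,0,4,44,-0.008,-0.005,-0.004,85,0,4,66,-0.008,-0.005,-0.004,85,0,4,88,-0.008,-0.005,-0.004,85,0,4,88,-0.008,-0.005,-0.004,85])

```text
t: 3.03
ee_pos: [0.6085, -0.3168, 0.1692]
ee_rot: [[-0.241, 0.971, 0.004], [0.971, 0.241, 0.001], [0.0, 0.004, -1.0]]
wrist_force: [-1.1, 1.4, -0.7]
width: 0.0848
```

```bash
python3 - <<'E'
from h import *
st();print(rel([.606,-.322,.165]))
im=eyes.capture('side');cv2.imwrite('pics/side2.png',cv2.resize(im[180:380,280:500],None,fx=3,fy=3))
print(proj('side',env.get_state()['ee_pos']))
E
```

```text
3.03 [ 0.6085 -0.3168  0.1692] F [-1.1  1.4 -0.7] w 0.0848 q [ 0.01  0.65  0.67  1.52 -0.43  1.12  1.01]
(array([-4.5, -3.8,  4.2]), array([ 0.004, -0.   ,  0.006]))
[[372.89098847 311.73747749]]
```

View pics/side2.png

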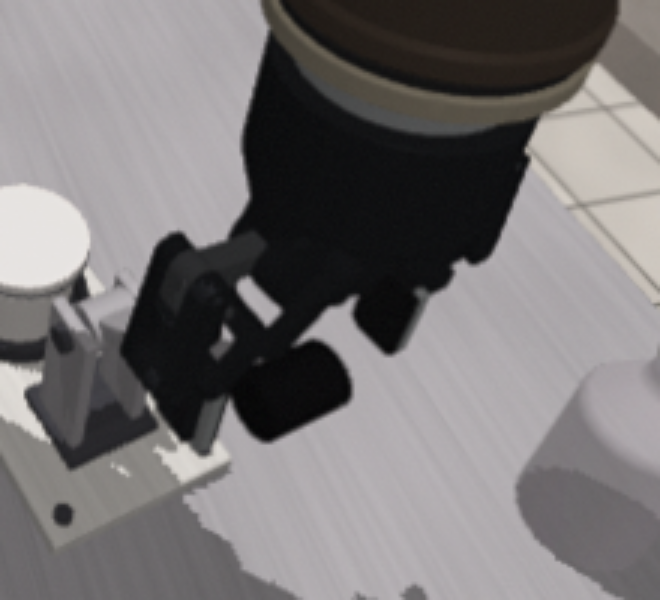

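The knob now sits between the two pads, at about (377,310). I'll centre the gripper and close it.

Emit:
play_rows(commands=[-4,-3,4,0.004,0,0.006,85,-5,-4,4,0.004,0,0.006,85,-5,-4,4,0.004,0,0.006,60,-5,-4,4,0.004,0,0.006,45,-5,-4,4,0.004,0,0.006,25])

```text
t: 3.5
ee_pos: [0.6069, -0.3238, 0.1683]
ee_rot: [[-0.234, 0.972, 0.003], [0.972, 0.234, -0.001], [-0.002, 0.003, -1.0]]
wrist_force: [-0.2, -0.4, 0.3]
width: 0.0512
```

Emit:
play_rows(commands=[0,0,0,0,0,0,25,0,0,0,0,0,0,25,0,0,0,0,0,0,25,0,0,0,0,0,0,25])

```text
t: 3.83
ee_pos: [0.6077, -0.3236, 0.1691]
ee_rot: [[-0.235, 0.972, 0.005], [0.972, 0.235, -0.001], [-0.003, 0.004, -1.0]]
wrist_force: [1.9, 1.7, 5.8]
width: 0.0347
```

```bash
python3 - <<'E'
from h import *
st();print(rel([.606,-.322,.165]))
im=eyes.capture('side');cv2.imwrite('pics/side3.png',cv2.resize(im[180:380,280:500],None,fx=3,fy=3))
E
```

```text
3.83 [ 0.6077 -0.3236  0.1691] F [1.9 1.7 5.8] w 0.0347 q [ 0.01  0.65  0.67  1.52 -0.43  1.12  1.01]
(array([ 2. , -1.3,  4. ]), array([0.004, 0.003, 0.001]))
```

View pics/side3.png

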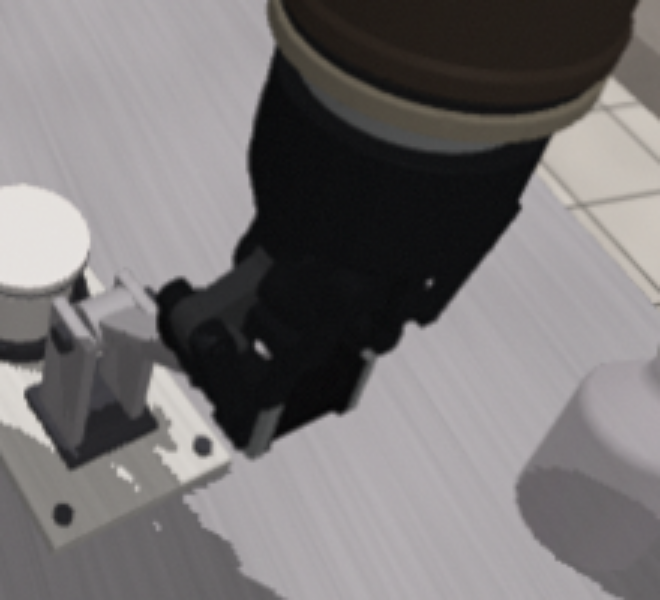

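```bash
cat >> h.py <<'E'
G0=np.array([.6077,-.3236,.1691])
def arc(q): return G0+knob(q)-knob(0)
def qest():
    d=env.get_state()['ee_pos']-G0+knob(0)-P(-55,0,95)
    x=d[:2]@ex; return 2.443-np.arctan2(d[2],x), 1e3*np.hypot(x,d[2]), 1e3*(d[:2]@ey)
def plan(qs):
    st();print('q,r,y',np.round(qest(),3),'tau',np.round(env.get_state()['ft_torque'],2))
    for q in qs: print(q,*rel(arc(q)))
E
python3 - <<'E'
from h import *
plan([.08,.16,.26,.36,.46])
E
```

```text
3.88 [ 0.6077 -0.3236  0.1691] F [1.5 1.1 5.7] w 0.0345 q [ 0.01  0.65  0.67  1.52 -0.43  1.12  1.01]
q,r,y [-0.0000e+00  1.4001e+02 -2.3000e-02] tau [ 0.27 -0.12  0.07]
0.08 [ 7.6  0.  -8.3] [0.004 0.003 0.001]
0.16 [ 15.7   0.1 -16. ] [0.004 0.003 0.001]
0.26 [ 26.7   0.1 -24.6] [0.004 0.003 0.001]
0.36 [ 38.5   0.1 -32.1] [0.004 0.003 0.001]
0.46 [ 51.1   0.2 -38.4] [0.004 0.003 0.001]
```

Emit:
play_rows(commands=[7.5,0,-8.5,0,0,0,25,15.5,0,-16,0,0,0,25,26.5,0,-24.5,0,0,0,25,38.5,0,-32,0,0,0,25,51,0,-38.5,0,0,0,25])

```text
t: 4.3
ee_pos: [0.5956, -0.2734, 0.2073]
ee_rot: [[-0.235, 0.972, 0.005], [0.972, 0.235, -0.002], [-0.003, 0.004, -1.0]]
wrist_force: [6.5, -0.1, -11.1]
width: 0.035
```

```bash
python3 - <<'E'
from h import *
plan([.5,.6,.7,.8,.9,1.])
E
```

```text
4.3 [ 0.5956 -0.2734  0.2073] F [  6.5  -0.1 -11.1] w 0.035 q [-0.09  0.57  0.7   1.57 -0.39  1.14  0.93]
q,r,y [4.63000e-01 1.39701e+02 1.30000e-02] tau [-0.68 -1.32 -0.03]
0.5 [ 4.6  0.  -2.2] [0.004 0.003 0.001]
0.6 [17.9  0.  -6.7] [0.004 0.003 0.001]
0.7 [31.5  0.1 -9.8] [0.004 0.003 0.001]
0.8 [ 45.4   0.1 -11.6] [0.004 0.003 0.001]
0.9 [ 59.4   0.1 -11.9] [0.004 0.003 0.001]
1.0 [ 73.3   0.1 -10.9] [0.004 0.003 0.001]
```

Emit:
play_rows(commands=[13.5,0,-5.5,0,0,0,25,29,0,-9.5,0,0,0,25,44,0,-11.5,0,0,0,25,59,0,-12,0,0,0,25,73,0,-11,0,0,0,25])

```text
t: 4.72
ee_pos: [0.5788, -0.2031, 0.2191]
ee_rot: [[-0.235, 0.972, 0.007], [0.972, 0.235, -0.005], [-0.006, 0.006, -1.0]]
wrist_force: [5.0, -3.5, -1.7]
width: 0.0351
```

```bash
python3 - <<'E'
from h import *
plan([1.1,1.2,1.3,1.4,1.5])
im=eyes.capture('side');cv2.imwrite('pics/side4.png',cv2.resize(im[130:380,230:500],None,fx=2.5,fy=2.5))
E
```

```text
4.72 [ 0.5788 -0.2031  0.2191] F [ 5.  -3.5 -1.7] w 0.0351 q [-0.24  0.48  0.72  1.67 -0.35  1.11  0.82]
q,r,y [  0.991 141.008  -0.155] tau [-1.43 -1.04  0.11]
1.1 [14.9 -0.2  3.5] [0.006 0.006 0.   ]
1.2 [28.4 -0.2  7.3] [0.006 0.006 0.   ]
1.3 [41.4 -0.2 12.4] [0.006 0.006 0.   ]
1.4 [53.9 -0.3 18.7] [0.006 0.006 0.   ]
1.5 [65.6 -0.3 26.3] [0.006 0.006 0.   ]
```

View pics/side4.png

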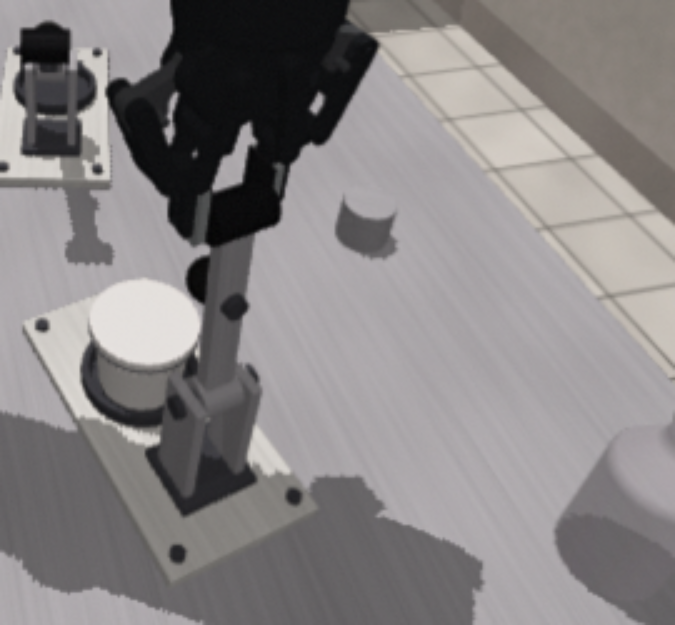

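The arm is about upright and gripped in the pads. I'll carry on over.

Emit:
play_rows(commands=[15,0,3.5,0.006,0.006,0,25,28.5,0,7.5,0.006,0.006,0,25,41.5,0,12.5,0.006,0.006,0,25,54,0,19,0.006,0.006,0,25,65.5,0,26,0.006,0.006,0,25])

```text
t: 5.18
ee_pos: [0.5629, -0.137, 0.1937]
ee_rot: [[-0.236, 0.972, -0.0], [0.972, 0.236, 0.001], [0.001, 0.0, -1.0]]
wrist_force: [1.8, -2.8, 3.5]
width: 0.0349
```

```bash
python3 - <<'E'
from h import *
plan([1.6,1.7,1.8,1.9,2.,2.1])
E
```

```text
5.18 [ 0.5629 -0.137   0.1937] F [ 1.8 -2.8  3.5] w 0.0349 q [-0.35  0.46  0.71  1.78 -0.34  1.04  0.73]
q,r,y [  1.509 142.588  -0.201] tau [-1.13 -0.39 -0.09]
1.6 [ 8.4 -0.2 10.2] [ 0.    -0.001  0.002]
1.7 [18.3 -0.2 20. ] [ 0.    -0.001  0.002]
1.8 [27.3 -0.2 30.8] [ 0.    -0.001  0.002]
1.9 [35.1 -0.1 42.4] [ 0.    -0.001  0.002]
2.0 [41.7 -0.1 54.7] [ 0.    -0.001  0.002]
2.1 [47.  -0.1 67.7] [ 0.    -0.001  0.002]
```

Emit:
play_rows(commands=[9,0,10,0,0,0,25,19,0,20,0,0,0,25,28,0,31,0,0,0,25,36,0,42.5,0,0,0,25,43,0,55,0,0,0,25])

```text
t: 5.6
ee_pos: [0.5526, -0.094, 0.1395]
ee_rot: [[-0.237, 0.971, 0.001], [0.971, 0.237, 0.003], [0.002, 0.001, -1.0]]
wrist_force: [-0.4, 1.8, 6.7]
width: 0.0349
```

```bash
python3 - <<'E'
from h import *
plan([2.1,2.2,2.3,2.35,2.443])
im=eyes.capture('side');cv2.imwrite('pics/side5.png',cv2.resize(im[130:380,230:500],None,fx=2.5,fy=2.5))
E
```

```text
5.6 [ 0.5526 -0.094   0.1395] F [-0.4  1.8  6.7] w 0.0349 q [-0.41  0.49  0.68  1.88 -0.39  0.91  0.7 ]
q,r,y [  2.005 142.391  -0.285] tau [-0.33 -0.08  0.04]
2.1 [ 2.9 -0.3 13.3] [ 0.001 -0.002  0.003]
2.2 [ 6.9 -0.3 26.7] [ 0.001 -0.002  0.003]
2.3 [ 9.5 -0.3 40.5] [ 0.001 -0.002  0.003]
2.35 [10.3 -0.3 47.4] [ 0.001 -0.002  0.003]
2.443 [10.9 -0.3 60.4] [ 0.001 -0.002  0.003]
```

View pics/side5.png

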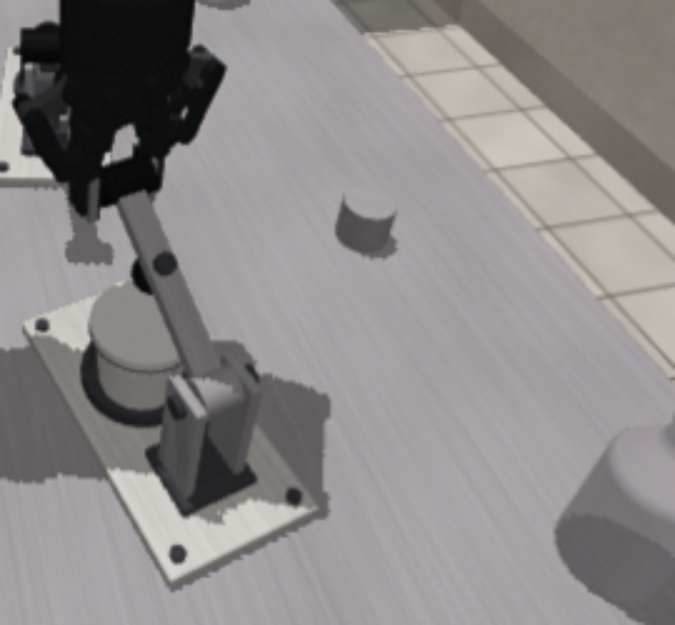

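The arm is leaning onto the lid and the foot hasn't quite met it. The spare press is behind the gripper and hasn't been touched.

Emit:
play_rows(commands=[4,0,13,0,0,0,25,7.5,0,25,0,0,0,25,10,0,35,0,0,0,25,11,0,42,0,0,0,25,11,0,46,0,0,0,25])

```text
t: 6.07
ee_pos: [0.5495, -0.0816, 0.091]
ee_rot: [[-0.239, 0.971, -0.001], [0.971, 0.239, 0.003], [0.003, -0.0, -1.0]]
wrist_force: [3.9, 2.0, 3.2]
width: 0.0352
```

```bash
python3 - <<'E'
from h import *
plan([2.35,2.4,2.443])
E
```

```text
6.07 [ 0.5495 -0.0816  0.091 ] F [3.9 2.  3.2] w 0.0352 q [-0.39  0.54  0.63  1.94 -0.44  0.8   0.73]
q,r,y [  2.359 142.204  -0.212] tau [-0.12 -1.03  0.57]
2.35 [-2.3 -0.2 -1.1] [-0.    -0.003  0.004]
2.4 [-1.8 -0.2  5.9] [-0.    -0.003  0.004]
2.443 [-1.7 -0.2 11.9] [-0.    -0.003  0.004]
```

Emit:
play_rows(commands=[-0.5,0,3,0,0,0,25,-1,0,6,0,0,0,25,-1.5,0,9,0,0,0,25,-1.5,0,12,0,0,0,25,-1.5,0,12,0,0,0,25])

```text
t: 6.48
ee_pos: [0.5495, -0.0817, 0.0788]
ee_rot: [[-0.239, 0.971, -0.002], [0.971, 0.239, 0.005], [0.005, -0.001, -1.0]]
wrist_force: [-1.0, 7.1, 3.5]
width: 0.0347
```

```bash
python3 - <<'E'
from h import *
plan([2.4,2.443,2.46])
im=eyes.capture('side');cv2.imwrite('pics/side6.png',cv2.resize(im[130:380,200:470],None,fx=2.5,fy=2.5))
E
```

```text
6.48 [ 0.5495 -0.0817  0.0788] F [-1.   7.1  3.5] w 0.0347 q [-0.38  0.56  0.62  1.94 -0.46  0.78  0.74]
q,r,y [  2.445 141.599  -0.167] tau [ 0.73  0.04 -0.75]
2.4 [-1.7 -0.2 -6.3] [-0.001 -0.005  0.004]
2.443 [-1.6 -0.2 -0.3] [-0.001 -0.005  0.004]
2.46 [-1.6 -0.2  2.1] [-0.001 -0.005  0.004]
```

View pics/side6.png

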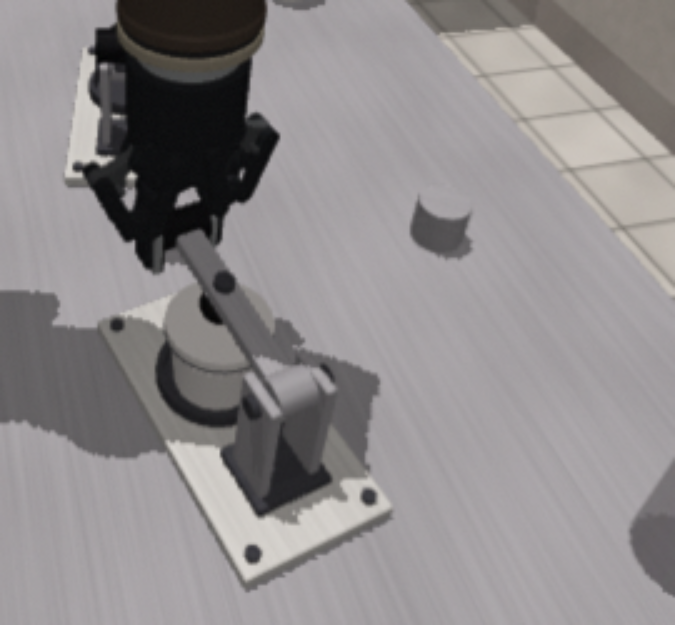

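The foot is on the lid and the arm is nearly level. I'll push on until I feel a hard stop.

Emit:
play_rows(commands=[-0.5,0,1.5,0,0,0,25,-0.5,0,3,0,0,0,25,-0.5,0,3,0,0,0,25])

```text
t: 6.78
ee_pos: [0.5496, -0.0816, 0.0761]
ee_rot: [[-0.239, 0.971, -0.002], [0.971, 0.239, 0.006], [0.006, -0.001, -1.0]]
wrist_force: [-1.1, 4.9, 6.2]
width: 0.0346
```

Emit:
play_rows(commands=[0,0,1.5,0,0,0,25,0,0,3,0,0,0,25,0,0,3,0,0,0,25])

```text
t: 7.03
ee_pos: [0.5497, -0.0817, 0.0736]
ee_rot: [[-0.24, 0.971, -0.002], [0.971, 0.24, 0.006], [0.007, -0.001, -1.0]]
wrist_force: [-1.8, 2.9, 7.7]
width: 0.0349
```

Emit:
play_rows(commands=[0,0,1.5,0,0,0,25,0,0,3,0,0,0,25,0,0,3,0,0,0,25])

```text
t: 7.28
ee_pos: [0.5496, -0.0818, 0.0711]
ee_rot: [[-0.239, 0.971, -0.002], [0.971, 0.239, 0.007], [0.007, -0.0, -1.0]]
wrist_force: [-1.9, 4.2, 8.8]
width: 0.0351
```

```bash
python3 - <<'E'
from h import *
plan([2.443])
im=eyes.capture('side');cv2.imwrite('pics/side7.png',im);cv2.imwrite('pics/side7z.png',cv2.resize(im[200:320,240:360],None,fx=5,fy=5,interpolation=cv2.INTER_CUBIC))
print('lid edge near pt home/proud (side px)')
for z in(75,67,65,57): print(z,proj('side',P(25,0,z)),)
print('bar top at x=20: level', proj('side',P(85,0,95)), proj('side',P(85,18,95)),proj('side',P(85,-18,95)))
E
```

```text
7.28 [ 0.5496 -0.0818  0.0711] F [-1.9  4.2  8.8] w 0.0351 q [-0.37  0.57  0.61  1.95 -0.47  0.77  0.75]
q,r,y [  2.499 141.738  -0.242] tau [-0.03  0.4  -0.61]
2.443 [-1.5 -0.3 -8. ] [-0.    -0.007  0.004]
lid edge near pt home/proud (side px)
75 [[285.8441251  257.33082657]]
67 [[285.56211102 260.45060883]]
65 [[285.49234489 261.22255679]]
57 [[285.21617384 264.27895523]]
bar top at x=20: level [[269.64069218 226.04817092]] [[260.48802683 229.19263284]] [[278.61564134 222.96572236]]
```

View pics/side7z.png

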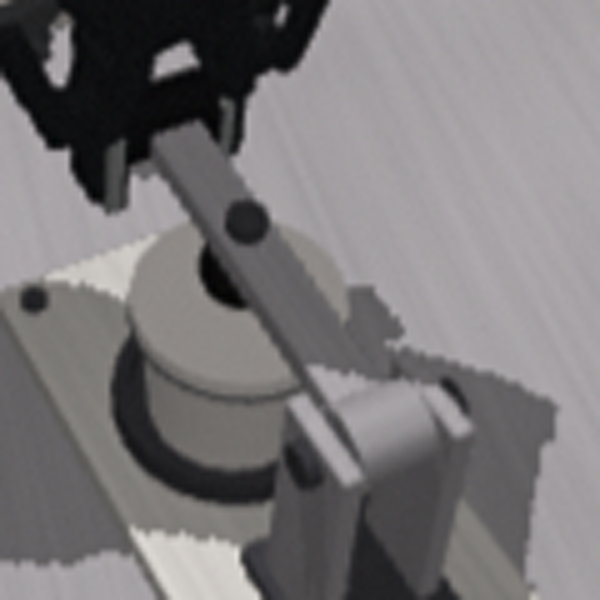

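```bash
python3 - <<'E'
from h import *
a=cv2.cvtColor(cv2.imread('pics/side0.png'),7-1);b=cv2.cvtColor(cv2.imread('pics/side7.png'),6)
A=cv2.resize(a[235:305,260:315],None,fx=7,fy=7,interpolation=cv2.INTER_CUBIC);B=cv2.resize(b[235:305,260:315],None,fx=7,fy=7,interpolation=cv2.INTER_CUBIC)
cv2.imwrite('pics/cmp.png',np.hstack([A,cv2.convertScaleAbs(B,alpha=1.4)]))
for c in(272,274,276,278): print(c,'top',a[243:256,c],b[243:256,c]);print('   bot',a[268:286,c],b[268:286,c])
E
```

```text
272 top [143 143 157 183 192 191 191 192 191 191 191 191 192] [169 168 167 153 143 138 138 138 139 137 139 140 138]
   bot [192 174 125  92  84  69  75  84  86  84  84  85  84  85  83  86  86  85] [138 139 132 116 107  93  73  87 100 102 102 102 101 102 102 102 103 103]
274 top [142 164 187 192 192 191 192 191 191 191 190 192 191] [166 166 156 142 138 139 138 138 139 139 139 138 139]
   bot [192 193 190 146 103  88  69  73  85  88  86  87  87  88  87  86  88  87] [139 138 140 138 125 112 107  79  81 100 104 104 104 105 104 105 104 106]
276 top [162 187 191 191 191 191 190 192 192 190 191 191 191] [164 155 141 138 138 137 138 139 138 139 139 139 138]
   bot [191 191 193 190 161 114  91  67  64  84  88  89  87  89  89  89  90  89] [138 139 138 139 138 130 116 110  80  72  97 107 107 107 107 107 106 107]
278 top [181 192 191 190 191 191 192 192 192 191 191 191 191] [ 81  99 129 139 140 140 139 141 138 139 139 139 139]
   bot [192 192 191 192 192 147 103  89  70  82  91  91  89  89  89  91  91  90] [139 139 138 138 138 138 130 119 110  81  84 103 108 108 107 107 107 107]
```

View pics/cmp.png

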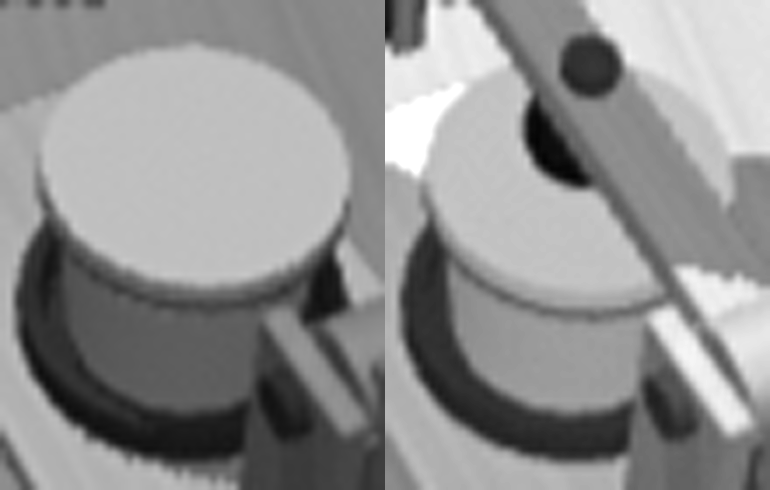

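The lid has only moved about 1.2 px, or 3 mm of its 8, while the TCP went down 20 mm, so the pads are creeping down the knob. I'll open, rise above the knob and press on the barrel's top with closed fingertips.

Emit:
play_rows(commands=[0,0,0,0,0,0,50,0,0,0,0,0,0,85,0,0,0,0,0,0,85,0,0,0,0,0,0,85])

```text
t: 7.67
ee_pos: [0.5493, -0.082, 0.071]
ee_rot: [[-0.239, 0.971, -0.003], [0.971, 0.239, 0.007], [0.007, -0.001, -1.0]]
wrist_force: [-0.6, -0.9, -0.0]
width: 0.0814
```

```bash
python3 - <<'E'
from h import *
st()
k=P(85,0,0);print(rel([k[0],k[1],.155]))
im=eyes.capture('side');cv2.imwrite('pics/side8.png',im);cv2.imwrite('pics/side8z.png',cv2.resize(im[180:300,240:360],None,fx=5,fy=5,interpolation=cv2.INTER_CUBIC))
for q in(2.34,2.37,2.4,2.443):
    K=knob(q);print(q,K,proj('side',K))
E
```

```text
7.67 [ 0.5493 -0.082   0.071 ] F [-0.6 -0.9 -0. ] w 0.0814 q [-0.37  0.57  0.61  1.95 -0.47  0.77  0.75]
(array([  1.1,  -1.8, -84. ]), array([-0.001, -0.007,  0.004]))
2.34 [ 0.54763473 -0.08269305  0.10939452] [[270.10068459 220.38550544]]
2.37 [ 0.54754815 -0.08233424  0.10521093] [[269.92459025 221.99366974]]
2.4 [ 0.54749104 -0.08209757  0.10101815] [[269.78329948 223.63627054]]
2.443 [ 0.54746068 -0.08197178  0.095     ] [[269.64069218 226.04817092]]
```

View pics/side8z.png

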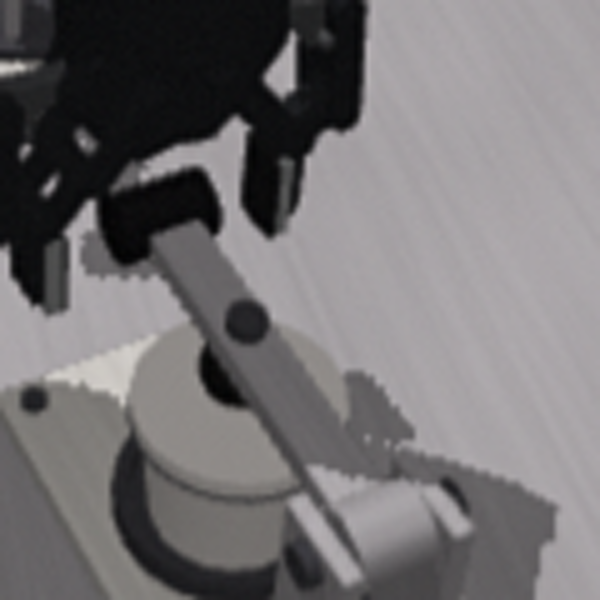

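The knob is free at about (272,222.6), which puts q near 2.38 and the lid part way down. I'll raise clear of it.

Emit:
play_rows(commands=[0,-1,-25,0,0,0,85,0,-2,-50,0,0,0,85,1,-2,-75,0,-0.007,0.004,85,1,-2,-86,0,-0.007,0.004,60,1,-2,-86,0,-0.007,0.004,30])

```text
t: 8.13
ee_pos: [0.5489, -0.0823, 0.1593]
ee_rot: [[-0.235, 0.972, 0.003], [0.972, 0.235, 0.0], [-0.0, 0.003, -1.0]]
wrist_force: [1.3, -0.8, 0.2]
width: 0.063
```

Emit:
play_rows(commands=[0,0,0,0,0,0,5,0,0,0,0,0,0,0,0,0,0,0,0,0,0,0,0,0,0,0,0,0])

```text
t: 8.47
ee_pos: [0.5482, -0.0823, 0.1583]
ee_rot: [[-0.235, 0.972, 0.001], [0.972, 0.235, 0.0], [-0.0, 0.001, -1.0]]
wrist_force: [0.0, -0.0, 0.2]
width: 0.0119
```

```bash
python3 - <<'E'
from h import *
st()
k=P(84,0,0);print(rel([k[0],k[1],.118]))
E
```

```text
8.47 [ 0.5482 -0.0823  0.1583] F [ 0.  -0.   0.2] w 0.0119 q [-0.45  0.45  0.7   1.88 -0.36  0.93  0.66]
(array([-0.5, -0.7, 40.3]), array([0.001, 0.   , 0.   ]))
```

Now down to just touch, at about 0.115.

Emit:
play_rows(commands=[0,-0.5,12,0,0,0,0,0,-0.5,24,0,0,0,0,-0.5,-0.5,33,0,0,0,0,-0.5,-0.5,38,0,0,0,0,-0.5,-0.5,41,0,0,0,0])

```text
t: 8.88
ee_pos: [0.5472, -0.0827, 0.1161]
ee_rot: [[-0.235, 0.972, -0.001], [0.972, 0.235, 0.001], [0.001, -0.001, -1.0]]
wrist_force: [-4.4, 2.2, 5.0]
width: 0.0002
```

Emit:
play_rows(commands=[0,0,1.5,0,0,0,0,0,0,3,0,0,0,0,0,0,3,0,0,0,0])

```text
t: 9.13
ee_pos: [0.547, -0.0824, 0.1131]
ee_rot: [[-0.235, 0.972, -0.001], [0.972, 0.235, 0.001], [0.001, -0.001, -1.0]]
wrist_force: [-1.6, 1.8, 1.6]
width: -0.0
```

Emit:
play_rows(commands=[0,0,1.5,0,0,0,0,0,0,3,0,0,0,0,0,0,3,0,0,0,0])

```text
t: 9.38
ee_pos: [0.5471, -0.0822, 0.1102]
ee_rot: [[-0.235, 0.972, -0.001], [0.972, 0.235, 0.001], [0.002, -0.001, -1.0]]
wrist_force: [-1.6, 2.3, 2.6]
width: -0.0001
```

Emit:
play_rows(commands=[0,0,1.5,0,0,0,0,0,0,3,0,0,0,0,0,0,3,0,0,0,0])

```text
t: 9.63
ee_pos: [0.5471, -0.0819, 0.1073]
ee_rot: [[-0.235, 0.972, -0.001], [0.972, 0.235, 0.002], [0.002, -0.001, -1.0]]
wrist_force: [-1.5, 1.6, 4.2]
width: -0.0001
```

Emit:
play_rows(commands=[0,0,1,0,0,0,0,0,0,2,0,0,0,0,0,0,2,0,0,0,0])

```text
t: 9.88
ee_pos: [0.5471, -0.0818, 0.1064]
ee_rot: [[-0.235, 0.972, -0.001], [0.972, 0.235, 0.003], [0.003, 0.0, -1.0]]
wrist_force: [-5.8, 3.7, 16.5]
width: -0.0003
```

```bash
python3 - <<'E'
from h import *
st()
im=eyes.capture('side');cv2.imwrite('pics/side9.png',im);cv2.imwrite('pics/side9z.png',cv2.resize(im[180:300,240:360],None,fx=5,fy=5,interpolation=cv2.INTER_CUBIC))
a=cv2.cvtColor(cv2.imread('pics/side0.png'),6);b=cv2.cvtColor(im,6)
for c in(272,274,276): print(c,'top',a[243:256,c],b[243:256,c]);print('   bot',a[268:286,c],b[268:286,c])
E
```

```text
9.88 [ 0.5471 -0.0818  0.1064] F [-5.8  3.7 16.5] w -0.0003 q [-0.41  0.52  0.65  1.93 -0.42  0.83  0.71]
272 top [143 143 157 183 192 191 191 192 191 191 191 191 192] [167 166 165 179 197 185 151 136 136 136 136 138 137]
   bot [192 174 125  92  84  69  75  84  86  84  84  85  84  85  83  86  86  85] [137 137 136 137 136 122 109  94  67  76  95 101  99 100 100 100 102 100]
274 top [142 164 187 192 192 191 192 191 191 191 190 192 191] [160 164 165 193 177 146 136 136 137 136 136 137 137]
   bot [192 193 190 146 103  88  69  73  85  88  86  87  87  88  87  86  88  87] [138 135 137 135 137 139 132 116 106  87  75  92 101 104 104 104 104 103]
276 top [162 187 191 191 191 191 190 192 192 190 191 191 191] [ 74 115 187 176 145 136 136 135 136 138 136 136 137]
   bot [191 191 193 190 161 114  91  67  64  84  88  89  87  89  89  89  90  89] [136 136 135 135 136 138 136 132 117 109  87  67  92 105 105 106 105 106]
```

View pics/side9z.png

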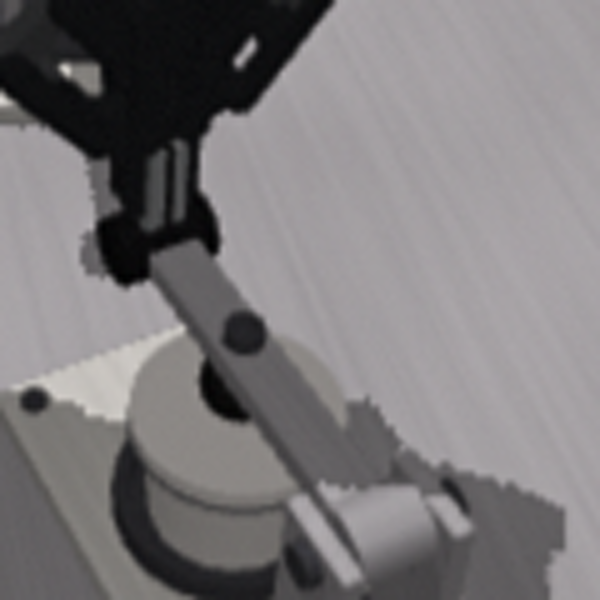

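A hard stop: the force jumped from 4 to 16.5 N at TCP z = 0.106. The lid edge is now about 3 px lower, which matches 8 mm. I'll give one small confirming push, then lift off and regrip.

Emit:
play_rows(commands=[0,0,1,0,0,0,0,0,0,1,0,0,0,0])

```text
t: 10.1
ee_pos: [0.5471, -0.0818, 0.1064]
ee_rot: [[-0.235, 0.972, -0.0], [0.972, 0.235, 0.004], [0.004, 0.001, -1.0]]
wrist_force: [-5.5, 2.6, 15.8]
width: 0.0
```

Emit:
play_rows(commands=[0,0,-15,0,0,0,0,0,0,-35,0,0,0,20,0,0,-55,0,0,0,50,0,0,-55,0,0,0,85,0,0,-55,0,0,0,85])

```text
t: 10.52
ee_pos: [0.5481, -0.0824, 0.1624]
ee_rot: [[-0.235, 0.972, 0.003], [0.972, 0.235, 0.004], [0.003, 0.004, -1.0]]
wrist_force: [-0.6, 0.7, 0.1]
width: 0.0479
```

Emit:
play_rows(commands=[0,0,0,0,0,0,85,0,0,0,0,0,0,85,0,0,0,0,0,0,85])

```text
t: 10.77
ee_pos: [0.5477, -0.0824, 0.1617]
ee_rot: [[-0.235, 0.972, 0.002], [0.972, 0.235, 0.003], [0.003, 0.002, -1.0]]
wrist_force: [0.1, 0.4, 0.7]
width: 0.0832
```

```bash
python3 - <<'E'
from h import *
st();k=P(85,0,0)
print(rel([k[0],k[1],.077]))
im=eyes.capture('side');cv2.imwrite('pics/side10.png',im)
a=cv2.cvtColor(cv2.imread('pics/side0.png'),6);b=cv2.cvtColor(im,6)
for c in(272,274): print('   bot',a[268:286,c],b[268:286,c])
E
```

```text
10.77 [ 0.5477 -0.0824  0.1617] F [0.1 0.4 0.7] w 0.0832 q [-0.45  0.45  0.7   1.88 -0.36  0.94  0.66]
(array([ 0.2, -0.4, 84.7]), array([ 0.002, -0.003,  0.   ]))
   bot [192 174 125  92  84  69  75  84  86  84  84  85  84  85  83  86  86  85] [136 135 135 136 135 121 107  92  65  75  94 100  99  99 101 101 100 100]
   bot [192 193 190 146 103  88  69  73  85  88  86  87  87  88  87  86  88  87] [135 135 137 136 135 136 129 116 106  81  71  94 102 103 103 102 103 103]
```

View pics/side10.png

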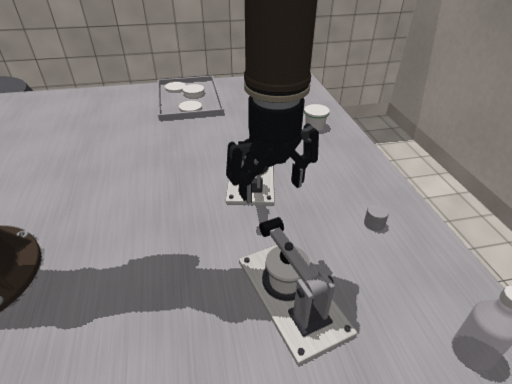

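Lid edge stays at the home position; the knob is at about (271,227). Regrip.

Emit:
play_rows(commands=[0,0,30,0,0,0,85,0,0,60,0,0,0,85,0,0,86,0,0,0,85,0,0,88,0,0,0,60,0,0,88,0,0,0,25])

```text
t: 11.23
ee_pos: [0.5467, -0.0822, 0.0726]
ee_rot: [[-0.234, 0.972, -0.002], [0.972, 0.234, 0.003], [0.004, -0.001, -1.0]]
wrist_force: [0.1, -0.7, 1.7]
width: 0.0631
```

Emit:
play_rows(commands=[0,0,0,0,0,0,25,0,0,0,0,0,0,25,0,0,0,0,0,0,25,0,0,0,0,0,0,25,0,0,0,0,0,0,25])

```text
t: 11.65
ee_pos: [0.5496, -0.0821, 0.0746]
ee_rot: [[-0.235, 0.972, 0.004], [0.972, 0.235, 0.003], [0.002, 0.005, -1.0]]
wrist_force: [7.3, 1.6, -0.9]
width: 0.035
```

```bash
cat >> h.py <<'E'
G0=env.get_state()['ee_pos']*0+np.array([.5475,-.082,.0745])
def arc(q): return GB+knob(q)-knob(2.443)
def qest():
    d=env.get_state()['ee_pos']-GB+knob(2.443)-P(-55,0,95)
    x=d[:2]@ex; return 2.443-np.arctan2(d[2],x), 1e3*np.hypot(x,d[2]), 1e3*(d[:2]@ey)
E
python3 - <<'E'
import h;from h import *
h.GB=env.get_state()['ee_pos'];print(h.GB)
plan([2.38,2.3,2.2,2.1,2.0])
E
```

```text
[ 0.54960629 -0.08206127  0.0746457 ]
11.65 [ 0.5496 -0.0821  0.0746] F [ 7.3  1.6 -0.9] w 0.035 q [-0.38  0.56  0.62  1.95 -0.47  0.77  0.75]
q,r,y [  2.443 140.      0.   ] tau [ 0.13 -0.83 -0.24]
2.38 [-0.3  0.  -8.8] [ 0.005 -0.002  0.   ]
2.3 [ -1.4   0.1 -20. ] [ 0.005 -0.002  0.   ]
2.2 [ -4.    0.2 -33.7] [ 0.005 -0.002  0.   ]
2.1 [ -8.1   0.2 -47.1] [ 0.005 -0.002  0.   ]
2.0 [-13.4   0.3 -60. ] [ 0.005 -0.002  0.   ]
```

Emit:
play_rows(commands=[-0.5,0,-9,0,0,0,25,-1.5,0,-20,0,0,0,25,-4,0,-33.5,0,0,0,25,-8,0,-47,0,0,0,25,-13.5,0,-60,0,0,0,25])

```text
t: 12.07
ee_pos: [0.553, -0.0957, 0.1365]
ee_rot: [[-0.235, 0.972, 0.005], [0.972, 0.235, 0.003], [0.001, 0.006, -1.0]]
wrist_force: [5.3, -3.5, -11.5]
width: 0.0351
```

```bash
echo 'GB=np.array([.5496,-.0821,.0746])'>>h.py; python3 - <<'E'
from h import *
plan([1.9,1.8,1.7,1.6,1.5])
im=eyes.capture('side');cv2.imwrite('pics/side11.png',cv2.resize(im[130:380,200:470],None,fx=2.5,fy=2.5))
E
```

```text
12.07 [ 0.553  -0.0957  0.1365] F [  5.3  -3.5 -11.5] w 0.0351 q [-0.4   0.49  0.68  1.89 -0.39  0.89  0.71]
q,r,y [ 1.98700e+00  1.40356e+02 -9.40000e-02] tau [-0.14 -0.79 -0.03]
1.9 [ -6.1  -0.  -10.5] [ 0.006 -0.001  0.   ]
1.8 [-13.9   0.  -22.1] [ 0.006 -0.001  0.   ]
1.7 [-22.8   0.1 -32.9] [ 0.006 -0.001  0.   ]
1.6 [-32.8   0.2 -42.7] [ 0.006 -0.001  0.   ]
1.5 [-43.7   0.2 -51.5] [ 0.006 -0.001  0.   ]
```

View pics/side11.png

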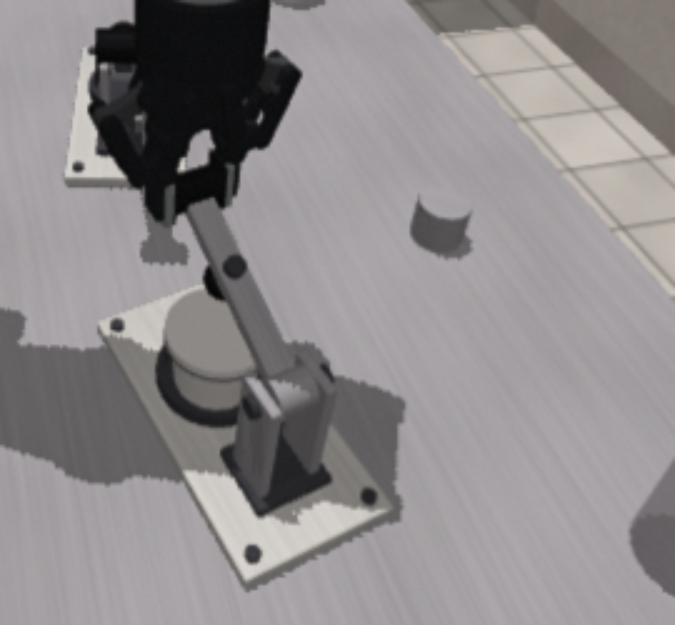

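The arm lifts off and the lid stays down. I'll carry on back.

Emit:
play_rows(commands=[-6.5,0,-11,0,0,0,25,-14,0,-22,0,0,0,25,-23,0,-33,0,0,0,25,-33,0,-43,0,0,0,25,-44,0,-51.5,0,0,0,25])

```text
t: 12.53
ee_pos: [0.5635, -0.1392, 0.1909]
ee_rot: [[-0.234, 0.972, 0.007], [0.972, 0.234, 0.004], [0.002, 0.008, -1.0]]
wrist_force: [6.2, 0.1, -13.6]
width: 0.0349
```

```bash
python3 - <<'E'
from h import *
plan([1.4,1.3,1.2,1.1,1.0])
E
```

```text
12.53 [ 0.5635 -0.1392  0.1909] F [  6.2   0.1 -13.6] w 0.0349 q [-0.35  0.46  0.71  1.78 -0.35  1.02  0.74]
q,r,y [ 1.48200e+00  1.41863e+02 -7.50000e-02] tau [ 0.56 -0.77 -0.01]
1.4 [-10.7  -0.   -4.7] [ 0.008 -0.002 -0.   ]
1.3 [-23.1   0.  -11.1] [ 0.008 -0.002 -0.   ]
1.2 [-36.1   0.1 -16.3] [ 0.008 -0.002 -0.   ]
1.1 [-49.6   0.1 -20.2] [ 0.008 -0.002 -0.   ]
1.0 [-63.3   0.1 -22.7] [ 0.008 -0.002 -0.   ]
```

Emit:
play_rows(commands=[-11,0,-5.5,0.008,0,0,25,-23.5,0,-11.5,0.008,0,0,25,-36,0,-16.5,0.008,0,0,25,-49.5,0,-20,0.008,0,0,25,-63.5,0,-22.5,0.008,0,0,25])

```text
t: 12.95
ee_pos: [0.5779, -0.1997, 0.2143]
ee_rot: [[-0.236, 0.972, -0.001], [0.972, 0.236, 0.006], [0.006, 0.0, -1.0]]
wrist_force: [-0.5, 6.0, -2.3]
width: 0.035
```

```bash
python3 - <<'E'
from h import *
plan([.9,.8,.7,.6,.5])
E
```

```text
12.95 [ 0.5779 -0.1997  0.2143] F [-0.5  6.  -2.3] w 0.035 q [-0.23  0.49  0.72  1.67 -0.36  1.12  0.83]
q,r,y [1.0070e+00 1.4101e+02 4.8000e-02] tau [ 1.63  0.17 -0.03]
0.9 [-15.1   0.   -0.3] [ 0.    -0.006  0.001]
0.8 [-29.1   0.   -0.1] [ 0.    -0.006  0.001]
0.7 [-43.   -0.    1.6] [ 0.    -0.006  0.001]
0.6 [-56.7  -0.    4.6] [ 0.    -0.006  0.001]
0.5 [-70.   -0.    8.9] [ 0.    -0.006  0.001]
```

Emit:
play_rows(commands=[-15,0,-0.5,0,-0.006,0,25,-29,0,0,0,-0.006,0,25,-43,0,1.5,0,-0.006,0,25,-56.5,0,4.5,0,-0.006,0,25,-70,0,9,0,-0.006,0,25])

```text
t: 13.37
ee_pos: [0.5944, -0.2677, 0.2064]
ee_rot: [[-0.236, 0.972, 0.001], [0.972, 0.236, 0.001], [0.001, 0.001, -1.0]]
wrist_force: [-1.8, 3.3, 2.1]
width: 0.0348
```

```bash
python3 - <<'E'
from h import *
plan([.4,.3,.2,.1,.03,0])
im=eyes.capture('side');cv2.imwrite('pics/side12.png',cv2.resize(im[130:380,230:500],None,fx=2.5,fy=2.5))
E
```

```text
13.37 [ 0.5944 -0.2677  0.2064] F [-1.8  3.3  2.1] w 0.0348 q [-0.1   0.57  0.7   1.57 -0.39  1.15  0.93]
q,r,y [5.03000e-01 1.41308e+02 4.50000e-02] tau [ 1.39  0.42 -0.01]
0.4 [-12.7   0.    7.1] [ 0.001 -0.001  0.002]
0.3 [-24.9  -0.   14.1] [ 0.001 -0.001  0.002]
0.2 [-36.2  -0.   22.2] [ 0.001 -0.001  0.002]
0.1 [-46.8  -0.1  31.5] [ 0.001 -0.001  0.002]
0.03 [-53.5  -0.1  38.5] [ 0.001 -0.001  0.002]
0 [-56.3  -0.1  41.7] [ 0.001 -0.001  0.002]
```

View pics/side12.png

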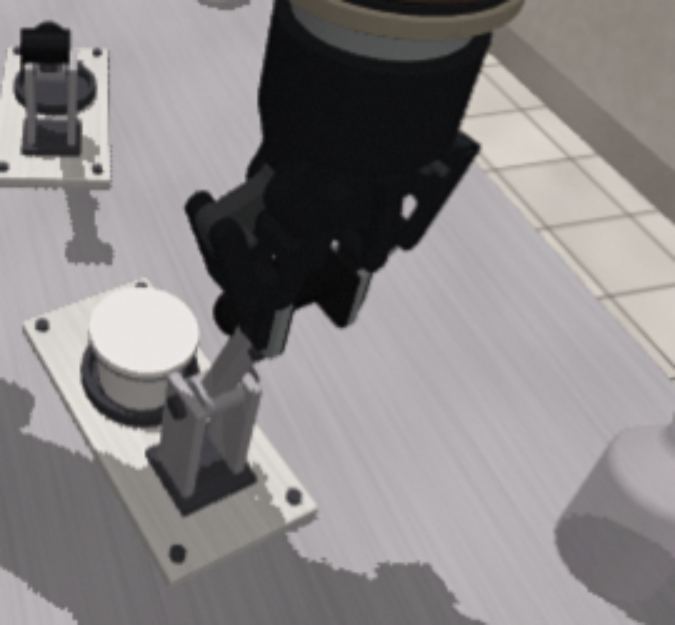

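The arm is past upright and leaning back, still gripped. I'll bring it down to the stop.

Emit:
play_rows(commands=[-13,0,7,0,0,0,25,-25,0,14,0,0,0,25,-36,0,22,0,0,0,25,-46.5,0,31.5,0,0,0,25,-51.5,0,36.5,0,0,0,25])

```text
t: 13.83
ee_pos: [0.6074, -0.3222, 0.1687]
ee_rot: [[-0.233, 0.972, 0.003], [0.972, 0.233, -0.002], [-0.003, 0.003, -1.0]]
wrist_force: [1.5, 1.5, 4.2]
width: 0.0349
```

```bash
python3 - <<'E'
from h import *
plan([0.03,0])
E
```

```text
13.83 [ 0.6074 -0.3222  0.1687] F [1.5 1.5 4.2] w 0.0349 q [ 0.01  0.65  0.67  1.52 -0.44  1.12  1.01]
q,r,y [2.30000e-02 1.42431e+02 1.18000e-01] tau [ 0.73 -0.21 -0.1 ]
0.03 [2.5 0.1 0.8] [ 0.003  0.003 -0.001]
0 [-0.2  0.1  4. ] [ 0.003  0.003 -0.001]
```

Emit:
play_rows(commands=[-1,0,2,0,0,0,25,-2,0,4,0,0,0,25,-2,0,4,0,0,0,25])

```text
t: 14.08
ee_pos: [0.6082, -0.3252, 0.1651]
ee_rot: [[-0.232, 0.973, 0.004], [0.973, 0.233, -0.004], [-0.005, 0.003, -1.0]]
wrist_force: [1.3, -1.8, 5.4]
width: 0.0351
```

Emit:
play_rows(commands=[0,0,0,0,0,0,40,0,0,0,0,0,0,60,0,0,0,0,0,0,85,0,0,0,0,0,0,85,0,0,0,0,0,0,85])

```text
t: 14.5
ee_pos: [0.6081, -0.3249, 0.1649]
ee_rot: [[-0.233, 0.973, 0.004], [0.973, 0.233, -0.003], [-0.004, 0.003, -1.0]]
wrist_force: [-0.1, -0.4, 0.4]
width: 0.0845
```

Emit:
play_rows(commands=[0,0,-20,0,0,0,85,0,0,-45,0,0,0,85,0,0,-75,0,0,0,85,0,0,-105,0,0,0,85,0,0,-130,0,0,0,85])

```text
t: 14.92
ee_pos: [0.6076, -0.3246, 0.2972]
ee_rot: [[-0.233, 0.973, 0.005], [0.973, 0.233, -0.004], [-0.005, 0.004, -1.0]]
wrist_force: [0.8, -0.3, 0.2]
width: 0.0849
```

Emit:
play_rows(commands=[-30,0,-20,0,0,0,85,-60,0,-20,0,0,0,85,-90,0,-20,0,0,0,85,-100,0,-20,0,0,0,85,-100,0,-20,0,0,0,85])

```text
t: 15.33
ee_pos: [0.6294, -0.4251, 0.3167]
ee_rot: [[-0.229, 0.973, 0.003], [0.973, 0.229, -0.006], [-0.006, 0.002, -1.0]]
wrist_force: [-0.4, -0.6, 0.6]
width: 0.0852
```

```bash
python3 - <<'E'
from h import *
st()
im=eyes.capture('side');cv2.imwrite('pics/side13.png',im)
cv2.imwrite('pics/top13.png',eyes.capture('top'))
a=cv2.cvtColor(cv2.imread('pics/side0.png'),6);b=cv2.cvtColor(im,6)
for c in(272,274): print('   bot',a[268:286,c],b[268:286,c])
for n in('side0','side13'):
    im=cv2.imread(f'pics/{n}.png');m=(im.max(2)<75).astype(np.uint8);z=np.zeros_like(m);z[285:335,353:402]=m[285:335,353:402]
    z=cv2.morphologyEx(z,cv2.MORPH_OPEN,np.ones((5,5)));M=cv2.moments(z,True);print(M['m10']/M['m00'],M['m01']/M['m00'],M['m00'])
E
```

```text
15.33 [ 0.6294 -0.4251  0.3167] F [-0.4 -0.6  0.6] w 0.0852 q [ 0.19  0.69  0.71  1.07 -0.43  1.51  1.04]
   bot [192 174 125  92  84  69  75  84  86  84  84  85  84  85  83  86  86  85] [188 187 188 190 184 142  99  76  57  63  78  83  84  83  83  84  84  82]
   bot [192 193 190 146 103  88  69  73  85  88  86  87  87  88  87  86  88  87] [187 188 188 188 187 188 170 119  89  74  63  76  85  86  86  85  84  85]
375.8827956989247 309.63978494623655 930.0
375.8942307692308 309.59722222222223 936.0
```

View pics/side13.png

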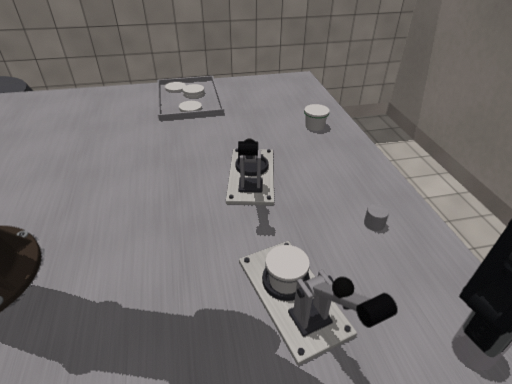

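View pics/top13.png

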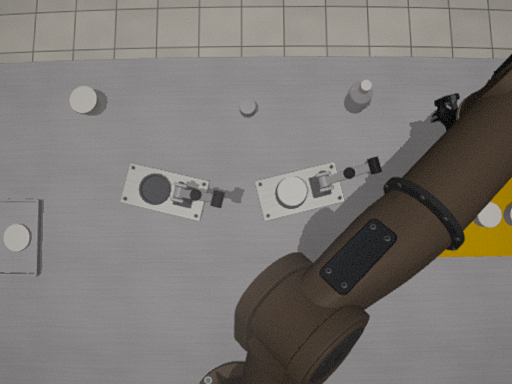

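The knob is back at (375.9,309.6), the same as at the start. The lid edge is 3 px lower, which means it is home. The spare arm is unchanged with its knob at (218,199), and the gripper is clear. I'll hand it in.

```bash
python3 - <<'E'
from plant import job
print(job.close_job())
E
```

```text
the job is handed in; nothing more can be done
None
```

The lid is fully home, the press arm is back on its open rest, and the gripper has let go. I handed the job in at about 15.4 s of the 51 s allowed.

- **What I did:** I pinched the knob and swung the arm over onto the lid. While I pressed with the grip, the pads crept down the knob and the lid moved only about 3 mm. I then let go, pressed on top of the knob with closed fingertips until it hit a hard stop, regripped, and swung the arm back.
- **Lid:** the force jumped from 4 to 16.5 N at the stop. The lid edge sits about 3 px lower in the side view, which matches the 8 mm travel, and it stayed there after release.
- **Press arm:** the knob is back within 0.1 px of where it started in the side view.
- **Spare press:** it looks unchanged in both views, and I never touched it.
- **Forces:** the highest wrist force I read was about 18 N. Once the gripper was clear it read near zero.
- **Disagreement:** the TCP-based arm angle read about 2.50 rad while the lid was only part way down, because the pads had slipped. I used the camera and the stop force instead.

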